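Start the flange nut on the glove press

TASK

One end of the little gluing press is still open: take the loose steel flange nut and set it flange down on the bare stud. Without forcing it, first back it off (anticlockwise seen from above) until you feel its thread drop in, and only then turn it clockwise until it has pulled the raised end of the platen down level, just hand-snug, and let go of it there. Leave the other things on the bench where they are.

Things in the scene. Friction and masses are not known exactly. Their poses are not given: they have to be found in the camera images.
- nut_mid (a point): The loose bright zinc-plated flange nut: point on its axis half-way up, 23 mm above its underside; z = nut axis, up. 46 mm high. Round flange 72 mm across, 8 mm thick, at the bottom; above it a hexagon 50 mm across flats (58 over corners), 8 to 46 mm above the underside. The six flats face 0, 60, 120.. degrees from this point's x axis. Stands flange down on the bench.
- nut: The same nut, origin at the centre of its underside. 0.28 to 0.46 kg. Right-hand three-start internal thread: it begins with three lugs 120 degrees apart, 14 mm above the underside, 26 mm clear between them.
- stud_tip (a point): Tip of the press's bare vertical stud, on its axis; z up, y along the press. The stud is fixed and does not turn. Tapered nose 13 mm across at the tip, 23 mm across from 10 mm below it. The threads begin bluntly 12 mm below the tip. Right-hand, three starts, 32 mm outside diameter, pitch 8 mm, lead 24 mm per turn, 1.5 mm radial play. The direction of the starts is unknown: feel for it.
- thread_top (a point): Point on the stud's axis where the threads begin, 12 mm below the tip; z up. A nut set on the stud rests on the sloping thread tops with nut_mid 10 to 2 mm above this point. Backed off (anticlockwise) it climbs 24 mm per turn to 10 mm above, and within 120 degrees of turning it drops 8 mm, to 2 mm above this point: the thread is in.
- seat (a point): Centre of the washer's top at the bare stud when the platen is level, 42.7 mm below the stud's tip; fixed. After the drop, clockwise turning draws the nut down: its flange meets the raised washer after about 6 mm (90 degrees), then 1.6 mm of axial play is taken up; the platen is level and the nut snug after 170 to 230 degrees, nut_mid then 19.7 mm below the tip. Friction holds it when let go.
- platen (a joint): How far the grey iron platen (105 x 270 x 18 mm) is closed, rad. It pivots at the finished nut; its end at the bare stud is sprung up 4 mm. 0 = raised (start), 0.02 = level, hard stop. About 6 N down at the bare stud starts it, 13 N holds it level. Turning the nut takes about 0.1 N m while it runs down and stiffens past 0.4 N m once snug on the level platen. Well over 1 N m strips the thread.
- press: The gluing press, fixed to the bench, green foot 150 x 300 mm. Origin: middle of the foot, on the bench; y runs along it towards the bare stud, 100 mm away. The stud's tip is 109 mm above the bench, the level platen's face 63 mm with a rib 12 mm higher between the studs. The other stud (100 mm towards -y) carries its own finished nut, part of the press, top 113 mm above the bench.
- collar: Bystander: plain brass spacer collar, 68 mm outside, 30 mm high, smooth round, no hexagon. Origin: centre of its underside.
- tin: Bystander: amber glass jar with black lid, 68 mm across, 45 mm high. Origin: centre of its underside.
- screwdriver: Bystander: yellow-handled screwdriver lying on the bench. Origin: underside, middle.
- spanner: Bystander: steel spanner 220 mm long lying beyond the press. Origin: underside, middle.
- mallet: Bystander: wooden mallet lying on the bench, head 68 mm. Origin: on the bench below the head.
- oil: Bystander: blue oil bottle, 52 mm across, 130 mm high. Origin: centre of its underside.
- dish: Bystander: white dish 110 mm across, 28 mm high. Origin: centre of its underside.
Mind the look-alikes: they are no part of the job. What is shaped like the nut but green, pink or purple is not meant.

How it is judged:
On the way, in this order (a step that is already met when the one before it is completed fails the run):
1. the nut, level on the stud and backed off, rides on the very ends of the threads (nut_mid 0.5 to 3.5 mm below the tip, touching) (horizontal distance between nut_mid and stud_tip below 0.003 m and z of nut_mid in the frame of stud_tip between -0.0035 and -0.0005 m and angle between the z axis of nut_mid and the z axis of stud_tip, either way round below 0.12 rad and contact force between nut and press above 0.5 N), for 0.05 s.
2. its thread has dropped in (nut_mid over 7.8 mm below the tip, level) (horizontal distance between nut_mid and stud_tip below 0.003 m and z of nut_mid in the frame of stud_tip below -0.0078 m and angle between the z axis of nut_mid and the z axis of stud_tip, either way round below 0.12 rad), for 0.1 s.
At the end, for the whole second after the job is handed in: The nut is threaded on the bare stud, flange down and level (within 0.08 rad, 3 mm of the axis), its middle at least 17.5 mm below the stud's tip, at rest and let go; the platen is down within 1 mm of level at that end (joint over 0.015 rad); no bystander has moved 20 mm or more (value of joint platen above 0.015 rad and z of nut_mid in the frame of stud_tip below -0.0175 m and horizontal distance between nut_mid and stud_tip below 0.003 m and angle between the z axis of nut_mid and the z axis of stud_tip, either way round below 0.08 rad and angle between nut_mid's own z axis and vertical below 0.5 rad and linear speed of nut below 0.01 m/s and distance of each of collar, tin, screwdriver, spanner, mallet, oil, dish from where it was at the start of the episode below 0.02 m); the robot touches nothing.
It fails at once if the nut is forced: pressed on the stud with over 45 N before its thread has dropped in (z of nut_mid in the frame of stud_tip above -0.0065 m and horizontal distance between nut_mid and stud_tip below 0.01 m and contact force between nut and press above 45 N).
It also fails if it takes over 64 s, if anything falls off the work surface, if the arm or the gripper's body presses on something with over 40 N, if the wrist force passes 120 N, or if a joint passes its speed limit or range.

ROBOT

A 7-joint arm with a two-finger parallel gripper is mounted at the origin on the work surface. World frame = base frame: x ahead of the robot, y to its left, z up, the work surface at z = 0. Lengths are in m, angles in rad, forces in N, time in s.
With the tool pointing down it reaches from about 0.35 to 0.9 m from the base axis. Payload 8.1 kg.
Tool frame: the origin (TCP) lies between the finger pads; the fingertips stand 25 mm ahead of it and the grasp point (between the pads) lies 6 mm ahead of it (robot.tip_extent is the distance from the TCP to the fingertips, in m); y points along the fingers, x is the direction in which the jaws open and shut, and the axes are right-handed (so a half turn about y gives the same grasp; the last joint's range is limited). The gripper opens to 85 mm and grips with 20 to 120 N. Pads are 22 mm wide; open, the fingers measure 114 mm over their backs; the gripper's body (76 mm by 85 mm) begins 54 mm behind the grasp point. The pads swing forward as they close: fully open they stand 13 mm farther back than shut.
Start: joints at [1.161, 0.434, 0.025, 1.573, -0.012, 1.134, -0.075], TCP at [0.189, -0.596, 0.256] pointing down, gripper open.
Joint ranges: [-2.62, 2.62], [-0.44, 2.09], [-1.27, 1.32], [0.08, 2.57], [-1.32, 4.46], [0.12, 2], [-2.74, 2.74]. Speed limits (rad/s): [2.22, 2.22, 3.01, 3.01, 3.14, 3.14, 3.14].

INTERFACE

Orientations are given as a unit quaternion [w, x, y, z].
In Python, from plant import readout, viewer, robot gives the robot as it stands.
- The arm moves only by the tool step_arm, never from a script. Its argument "moves" is text: rows parted by semicolons, each of 7 numbers parted by spaces: the gripper's target within -1 to 1 (fully open at 1, half-way at 0, shut at -1), then the shift along the tool's x, y, z in m, then the turn, a rotation vector about the tool's x, y, z in degrees. In form: jaw x y z wx wy wz; .... A call has 1 to 20 rows; each row is the pose to reach, as a shift and turn from the pose commanded when the call began, along the tool's axes at that moment; what a row does not reach only later rows make up. A row lasts 1/12 s, in which the tool goes at most 41.7 mm and 7.16 degrees, less where a joint would pass 70% of its speed; a pose out of reach is approached as far as the arm can. A call with a gripper value outside its range is refused whole. The fingers move at their own pace and stop on an object; "newtons" is the grip in N (left out, the last holds). Time passes only in rows, so rows that repeat a pose let the fingers close. It gives the time, the measured TCP pose, the force and the opening at its end, in the units of the state.
- readout.read_state(): the state, without advancing time (a new reading comes with each control period).
- viewer.grab_frame(name): name is "side" or "top"; returns a dict with "img" (400x640x3 uint8, red, green, blue), "fx", "fy", "cx", "cy" (pixels), "rvec" (rotation vector, rad) and "tvec" (3), from world to camera coordinates, as OpenCV has them. Camera axes: x right, y down, z forward; pixel columns grow to the right and rows downward; lengths in m; the calibration is good to about 2 mm. A picture is of the moment at which its call begins. There is no depth.
- robot.hand_in(): hands the job in, once; it reports no verdict.
The state is a dict: "clock": time; "joint_pos": joint angles; "qvel": joint speeds; "joint_torque": joint torques, N m; "tcp_pos": TCP position; "tcp_rot": TCP orientation; "wrist_force": force on the tool from outside, world axes, zero at the start; "ft_torque": the same for the moment, N m; "grip_width": opening from 0.0 (shut) to 1.0 (fully open).
Only numpy, scipy, OpenCV 4.12 (cv2) and the standard library are available. Lean on these libraries where they do the work, as an engineer would, in place of code of your own. Each camera call takes 0.05 s, during which the arm holds its last target.

## Working session

There is one attempt and no reset: what is moved stays moved. The work goes in short steps, Python scripts to look and compute and a tool call to move; the robot and the scene stay as the last step left them, time stands still between calls to the robot, and variables do not carry over. Pictures are saved under pics/ and viewed, and the job is handed in when it is done.

Besides the shell and the picture viewer there is one more tool, called after "Emit:" in YAML: its name, and indented under it one key for each argument. step_arm: Moves the arm, as the interface text tells. Its arguments: {"type":"object","properties":{"moves":{"type":"string"},"newtons":{"type":"number"}},"required":["moves"]}

```bash
ls; mkdir -p pics; python3 - <<'E'
from plant import readout, viewer, robot
import cv2
print(readout.read_state(), robot.tip_extent)
for n in("side","top"):
    f=viewer.grab_frame(n); cv2.imwrite(f"pics/{n}0.png",f["img"][:,:,::-1]); print({k:v for k,v in f.items() if k!="img"})
E
```

```text
pics
{'clock': 0.0, 'joint_pos': array([ 1.16142189,  0.43522138,  0.02497671,  1.57411876, -0.01160187,
        1.1339891 , -0.07509556]), 'qvel': array([-3.82510528e-05,  1.04517213e-03, -1.46686621e-04, -6.51540643e-05,
       -8.79411790e-04, -1.98961373e-03,  6.67799121e-04]), 'joint_torque': array([-3.87719338e-04, -6.70469141e+01,  1.02481507e+00, -3.16219175e+01,
        1.55025080e-02,  1.24568318e-02,  6.37871972e-05]), 'tcp_pos': array([ 0.18854451, -0.59538488,  0.2555186 ]), 'tcp_rot': array([ 0.57079802, -0.57021815,  0.41823841, -0.41727391]), 'wrist_force': array([ 0.05765793, -0.88322562, -0.18499736]), 'ft_torque': array([-0.01944815, -0.00367877, -0.00424687]), 'grip_width': 0.9987817518774504} 0.025
{'fx': 498.08674103589755, 'fy': 498.08674103589755, 'cx': 315.4771330509616, 'cy': 189.93923251738215, 'rvec': array([ 0.76039795, -2.49829223,  1.19653358]), 'tvec': array([0.44869024, 0.28480243, 1.31248374])}
{'fx': 376.1937201505727, 'fy': 376.1937201505727, 'cx': 321.57149760933197, 'cy': 196.05339556878386, 'rvec': array([ 2.14393142, -2.03995639,  0.24279874]), 'tvec': array([-0.06952967,  0.5701305 ,  1.1489713 ])}
```

View pics/side0.png

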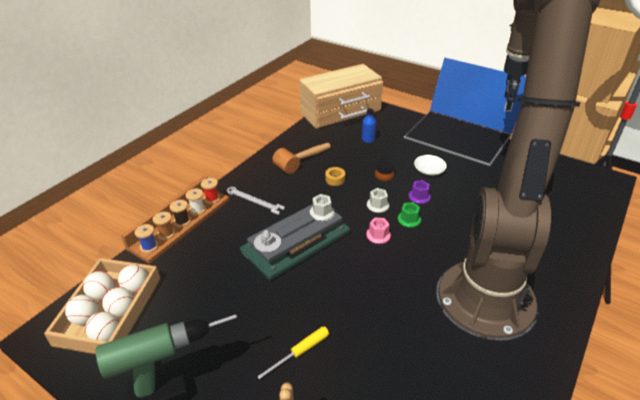

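View pics/top0.png

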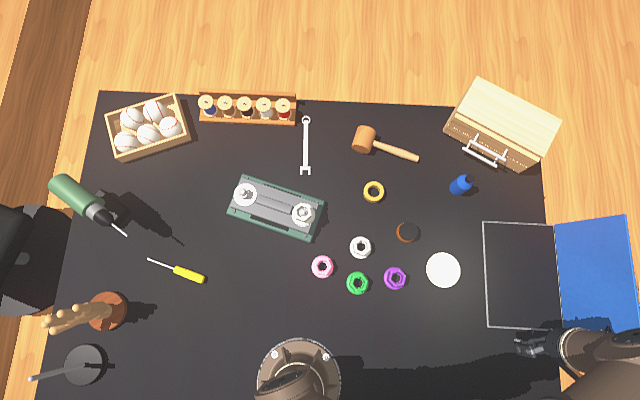

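```bash
python3 - <<'E'
import cv2
a=cv2.imread("pics/side0.png");b=cv2.imread("pics/top0.png")
A=cv2.resize(a[160:280,230:440],None,fx=3.7,fy=3.7,interpolation=cv2.INTER_CUBIC)
B=cv2.resize(b[165:300,220:420],None,fx=4,fy=4,interpolation=cv2.INTER_CUBIC)
cv2.imwrite("pics/sc.png",A);cv2.imwrite("pics/tc.png",B)
E
```

```text
(no output)
```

View pics/sc.png

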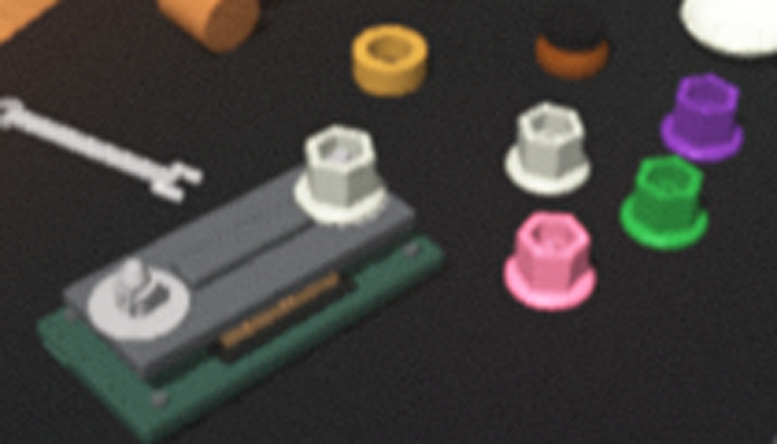

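View pics/tc.png

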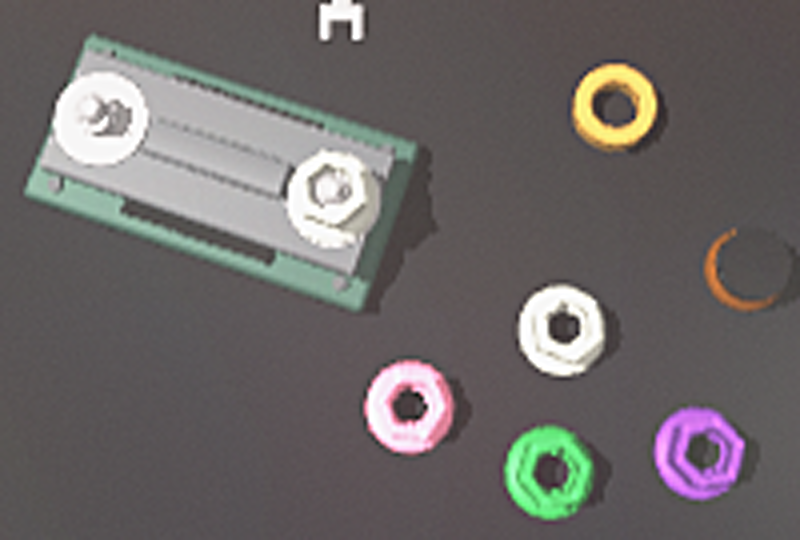

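```bash
cat > h.py <<'E'
import numpy as np, cv2
from scipy.spatial.transform import Rotation as R
from plant import readout, viewer, robot
def cam(f): return np.array([[f["fx"],0,f["cx"]],[0,f["fy"],f["cy"]],[0,0,1.]]), cv2.Rodrigues(f["rvec"])[0], f["tvec"]
def ray(f,uv):
    K,Rm,t=cam(f); d=Rm.T@np.linalg.solve(K,[uv[0],uv[1],1]); return -Rm.T@t, d/np.linalg.norm(d)
def plane(f,uv,z):
    o,d=ray(f,uv); return o+d*(z-o[2])/d[2]
def tri(f,a,g,b):
    o1,d1=ray(f,a);o2,d2=ray(g,b)
    s=np.linalg.lstsq(np.c_[d1,-d2],o2-o1,rcond=None)[0]
    p,q=o1+s[0]*d1,o2+s[1]*d2; return (p+q)/2,np.linalg.norm(p-q)
def proj(f,P): 
    K,Rm,t=cam(f); return cv2.projectPoints(np.float64(P).reshape(-1,1,3),f["rvec"],f["tvec"],K,None)[0][:,0]
def st():
    s=readout.read_state(); return s
E
python3 - <<'E'
import cv2
a=cv2.imread("pics/side0.png");b=cv2.imread("pics/top0.png")
import numpy as np
def c(im,u,v,r,n,s=16):
    x=cv2.resize(im[v-r:v+r,u-r:u+r],None,fx=s,fy=s,interpolation=cv2.INTER_CUBIC)
    for i in range(0,2*r,5):
        cv2.putText(x,str(u-r+i),(i*s,10),0,.35,(0,0,255),1);cv2.putText(x,str(v-r+i),(0,i*s+8),0,.35,(0,0,255),1)
        cv2.line(x,(i*s,0),(i*s,2*r*s),(0,0,120),1);cv2.line(x,(0,i*s),(2*r*s,i*s),(0,0,120),1)
    return x
cv2.imwrite("pics/stud.png",np.hstack([c(a,266,239,18,0,11),c(b,245,195,18,0,11)]))
cv2.imwrite("pics/nut.png",np.hstack([c(a,378,200,18,0,11),c(b,360,247,18,0,11)]))
E
```

```text
(no output)
```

View pics/stud.png

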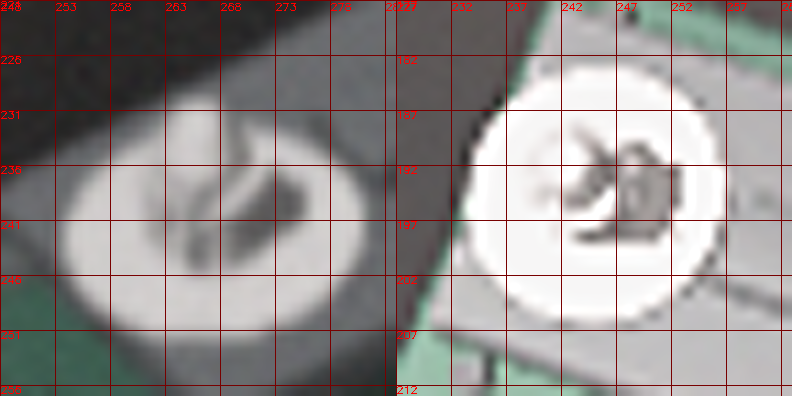

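View pics/nut.png

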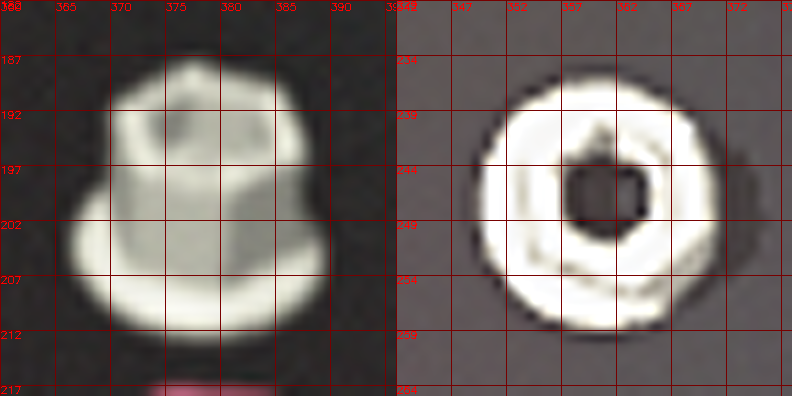

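```bash
python3 - <<'E'
from h import *
f=viewer.grab_frame("side");g=viewer.grab_frame("top")
def mask(im,lo,box,s=8):
    u0,v0,u1,v1=box
    x=cv2.resize(im[v0:v1,u0:u1],None,fx=s,fy=s,interpolation=cv2.INTER_CUBIC).astype(int)
    m=((x.min(2)>lo)).astype(np.uint8)
    cs,_=cv2.findContours(m,cv2.RETR_EXTERNAL,cv2.CHAIN_APPROX_NONE)
    c=max(cs,key=cv2.contourArea)[:,0].astype(float)
    return (c+.5)/s-.5+[u0,v0]
def ell(c):
    c=cv2.convexHull(np.float32(c))[:,0]
    # resample dense
    c=np.vstack([np.linspace(c[i],c[(i+1)%len(c)],max(2,int(np.linalg.norm(c[i]-c[(i+1)%len(c)])*8))) for i in range(len(c))])
    return cv2.fitEllipse(np.float32(c))
for lo in (125,140,155):
    a=mask(f["img"],lo,(248,222,284,256)); a=a[a[:,1]>234]; ea=cv2.fitEllipse(np.float32(a))
    print("washer side",lo,ea)
for lo in (200,215,230):
    b=mask(g["img"],lo,(228,178,264,212)); eb=ell(b); print("washer top",lo,eb)
    print(tri(f,ea[0],g,eb[0]))
for lo in (70,100,130):
    a=mask(f["img"],lo,(360,182,396,216)); 
    aa=a[(a[:,1]>201)]; ea=cv2.fitEllipse(np.float32(aa)); print("nut side",ea)
for lo in (130,160,190):
    b=mask(g["img"],lo,(342,230,378,265)); eb=ell(b); print("nut top",lo,eb, tri(f,ea[0],g,eb[0]),plane(g,eb[0],.008))
print("tip",tri(f,(265.5,231),g,(242,191)))
for n,uv in dict(bst=(245,195),fin=(303,212),nut=(360,247)).items(): print(n,plane(g,uv,.07))
E
```

```text
washer side 125 ((266.9539489746094, 241.6673126220703), (20.56894874572754, 28.088237762451172), 84.61587524414062)
washer side 140 ((266.8316955566406, 242.56369018554688), (17.802608489990234, 28.461313247680664), 87.10899353027344)
washer side 155 ((266.892333984375, 243.02630615234375), (16.090557098388672, 27.457048416137695), 87.95156860351562)
washer top 200 ((244.59555053710938, 194.0894775390625), (23.48892593383789, 24.489089965820312), 30.053165435791016)
(array([0.56602549, 0.20787279, 0.06668423]), np.float64(0.0028653363507885063))
washer top 215 ((244.65585327148438, 194.20477294921875), (22.798295974731445, 23.99138641357422), 48.15837860107422)
(array([0.56587019, 0.20776059, 0.06658572]), np.float64(0.0024472502561090027))
washer top 230 ((244.6544189453125, 194.21669006347656), (22.3468074798584, 23.594715118408203), 54.429771423339844)
(array([0.56584336, 0.20776668, 0.06659795]), np.float64(0.0024131057763692866))
nut side ((377.42877197265625, 204.49618530273438), (16.38800811767578, 23.524072647094727), 95.5687026977539)
nut side ((377.33184814453125, 204.7286
[... 395 characters left out ...]
-0.1747666   0.008     ]
nut top 160 ((359.7864074707031, 247.12989807128906), (21.19080924987793, 22.48049545288086), 176.92576599121094) (array([ 0.4221607 , -0.17602873, -0.00613643]), np.float64(0.0005792625674532931)) [ 0.42090518 -0.1745705   0.008     ]
nut top 190 ((359.6983642578125, 247.0894317626953), (20.647043228149414, 22.09262466430664), 2.883946418762207) (array([ 0.42215204, -0.17575375, -0.00591166]), np.float64(0.0008035424711846738)) [ 0.42102343 -0.17427771  0.008     ]
tip (array([0.56575509, 0.20731052, 0.11194104]), np.float64(0.0008532948816138626))
bst [0.56362215 0.20620857 0.07      ]
fin [0.51706817 0.0155385  0.07      ]
nut [ 0.4146586  -0.16931393  0.07      ]
```

```bash
python3 - <<'E'
from h import *
f=viewer.grab_frame("side");g=viewer.grab_frame("top")
c=(378.15,193.15)
print(plane(f,c,.046),plane(f,(377.35,204.7),.004),plane(g,(359.8,247.13),.004), tri(f,(377.35,204.7),g,(359.8,247.13)))
pc=np.array([(370,192),(377.5,188),(385,190),(387.5,196),(380.5,199),(371.5,197)])-.5
P=np.array([plane(f,p,.046) for p in pc]); m=P.mean(0); print(m)
d=P-m; ang=np.degrees(np.arctan2(d[:,1],d[:,0])); print(ang%60, np.linalg.norm(d[:,:2],axis=1))
# top view: hole dark centroid
x=g["img"].astype(int).min(2)[236:258,350:370]; v,u=np.nonzero(x<100); 
print("hole px",u.mean()+350,v.mean()+236)
s=st(); r=R.from_quat(s["tcp_rot"],scalar_first=True).as_matrix(); print(r.round(3))
E
```

```text
[ 0.42311642 -0.18045421  0.046     ] [ 0.41948056 -0.17399321  0.004     ] [ 0.42133832 -0.17499681  0.004     ] (array([ 0.42088591, -0.1753908 ,  0.00250141]), np.float64(0.001323966074183461))
[ 0.42313597 -0.18057585  0.046     ]
[16.14630771  6.05504261 13.62657901  9.30531536 10.87043777  8.5416399 ] [0.02826969 0.02901458 0.02866538 0.02951832 0.0271522  0.0293751 ]
hole px 359.45454545454544 245.13636363636363
[[ 0.302 -0.     0.953]
 [-0.953  0.     0.302]
 [-0.001 -1.    -0.   ]]
```

Emit:
step_arm:
  moves: "1 -0.082 0 0.087 0 -13 0;1 -0.165 0 0.174 0 -26 0;1 -0.247 0.02 0.261 0 -40 0;1 -0.329 0.05 0.3485 0 -53.1 0;1 -0.329 0.05 0.3485 0 -53.1 0;1 -0.329 0.05 0.3485 0 -53.1 0;1 -0.329 0.05 0.3485 0 -53.1 0;1 -0.329 0.05 0.3485 0 -53.1 0;1 -0.329 0.1 0.3485 0 -53.1 0;1 -0.329 0.1 0.3485 0 -53.1 0;1 -0.329 0.1 0.3485 0 -53.1 0;1 -0.329 0.1 0.3485 0 -53.1 0;1 -0.329 0.1 0.3485 0 -53.1 0;1 -0.329 0.1 0.3485 0 -53.1 0;1 -0.329 0.1 0.3485 0 -53.1 0;1 -0.329 0.1 0.3485 0 -53.1 0"
  newtons: 30

```text
clock: 1.63
tcp_pos: [0.4213, -0.1784, 0.1567]
tcp_rot: [-0.697, 0.697, -0.119, 0.12]
wrist_force: [0.0, -0.9, 0.8]
grip_width: 1.0
```

```bash
python3 - <<'E'
from h import *
s=st(); print(s["joint_pos"].round(3),s["tcp_pos"].round(4),R.from_quat(s["tcp_rot"],scalar_first=True).as_matrix().round(3))
f=viewer.grab_frame("side");g=viewer.grab_frame("top")
a=f["img"][150:250,310:440,::-1];b=g["img"][190:310,290:430,::-1]
cv2.imwrite("pics/n1.png",np.hstack([cv2.resize(a,(390,300)),cv2.resize(b,(350,300))]))
E
```

```text
[ 0.586  0.317 -0.372  2.066  0.162  0.785 -0.224] [ 0.4213 -0.1784  0.1567] [[ 0.943  0.     0.333]
 [-0.333 -0.001  0.943]
 [ 0.001 -1.    -0.001]]
```

View pics/n1.png

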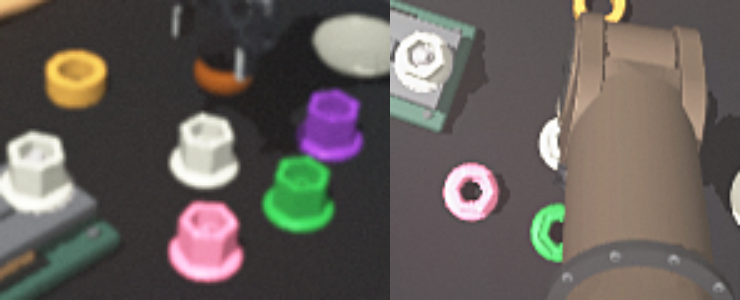

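Emit:
step_arm:
  moves: "1 0 0.04 0.002 0 0 0;1 0 0.075 0.002 0 0 0;1 0 0.1 0.002 0 0 0;1 0 0.12 0.002 0 0 0;1 0 0.12 0.002 0 0 0;1 0 0.12 0.002 0 0 0;1 0 0.12 0.002 0 0 0"
  newtons: 30

```text
clock: 2.32
tcp_pos: [0.4228, -0.1758, 0.0374]
tcp_rot: [-0.697, 0.697, -0.119, 0.119]
wrist_force: [1.1, 0.2, -0.1]
grip_width: 0.999
```

```bash
python3 - <<'E'
from h import *
s=st(); print(s["tcp_pos"].round(4),s["wrist_force"].round(1))
f=viewer.grab_frame("side")
a=f["img"][140:240,310:450,::-1]
cv2.imwrite("pics/n2.png",cv2.resize(a,None,fx=5,fy=5,interpolation=cv2.INTER_CUBIC))
E
```

```text
[ 0.4228 -0.1758  0.0374] [ 1.1  0.2 -0.1]
```

View pics/n2.png

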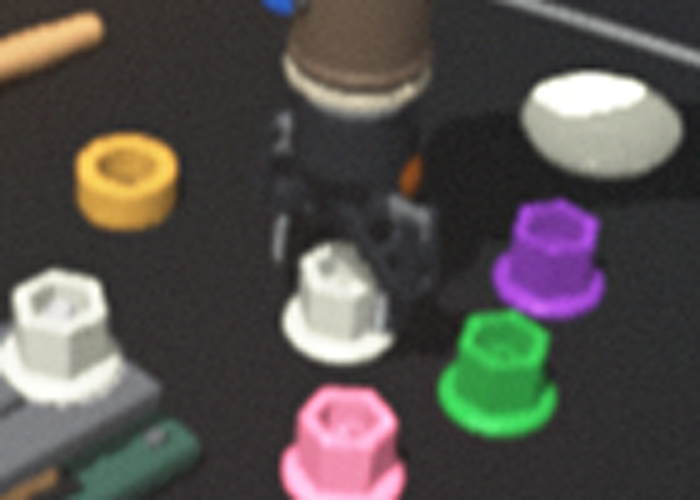

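Emit:
step_arm:
  moves: "-1 0 0 0 0 0 0;-1 0 0 0 0 0 0;-1 0 0 0 0 0 0;-1 0 0 0 0 0 0;-1 0 0 0 0 0 0;-1 0 0 0 0 0 0;-1 0 0 0 0 0 0;-1 0 0 0 0 0 0;-1 0 0 0 0 0 0;-1 0 0 0 0 0 0"
  newtons: 40

```text
clock: 3.2
tcp_pos: [0.4226, -0.1753, 0.0371]
tcp_rot: [-0.697, 0.697, -0.118, 0.119]
wrist_force: [-1.9, -0.4, 9.1]
grip_width: 0.582
```

```bash
python3 - <<'E'
from h import *
s=st(); print(s["tcp_pos"].round(4),s["wrist_force"].round(1),s["ft_torque"].round(2),s["grip_width"]*85)
E
```

```text
[ 0.4226 -0.1753  0.0371] [-1.9 -0.4  9.1] [ 0.05  0.43 -0.03] 49.50710699124013
```

Emit:
step_arm:
  moves: "-1 0 -0.03 0 0 0 0;-1 0 -0.07 0 0 0 0;-1 0 -0.11 0 0 0 0;-1 0 -0.15 0 0 0 0;-1 0 -0.17 0.03 0 0 0;-1 0 -0.17 0.07 0 0 0;-1 0.001 -0.17 0.11 0 -6 0;-1 0.002 -0.17 0.15 0 -12 0;-1 0.003 -0.17 0.19 0 -18 0;-1 0.004 -0.17 0.23 0 -24 0;-1 0.005 -0.17 0.27 0 -30 0;-1 0.006 -0.17 0.31 0 -36 0;-1 0.007 -0.17 0.35 0 -42 0;-1 0.007 -0.17 0.38 0 -48 0;-1 0.007 -0.17 0.4 0 -54 0;-1 0.007 -0.17 0.409 0 -60 0;-1 0.007 -0.17 0.409 0 -60 0;-1 0.007 -0.17 0.409 0 -60 0"

```text
clock: 4.7
tcp_pos: [0.5637, 0.2084, 0.2056]
tcp_rot: [0.663, -0.663, -0.245, 0.246]
wrist_force: [0.7, -0.4, -3.8]
grip_width: 0.579
```

```bash
python3 - <<'E'
from h import *
s=st(); print(s["tcp_pos"].round(4),s["wrist_force"].round(1),s["ft_torque"].round(2),s["grip_width"]*85,s["joint_pos"].round(3),R.from_quat(s["tcp_rot"],scalar_first=True).as_matrix().round(3))
f=viewer.grab_frame("side");g=viewer.grab_frame("top")
a=f["img"][160:270,200:340,::-1];b=g["img"][130:250,170:310,::-1]
cv2.imwrite("pics/n3.png",np.hstack([cv2.resize(a,(420,330)),cv2.resize(b,(380,330))]))
E
```

```text
[0.5637 0.2084 0.2056] [ 0.7 -0.4 -3.8] [-0.04 -0.02  0.01] 49.19920886184171 [ 0.03   0.541 -0.701  1.654  0.383  1.091 -0.073] [[ 0.76  -0.002 -0.65 ]
 [ 0.65  -0.001  0.76 ]
 [-0.002 -1.     0.001]]
```

View pics/n3.png

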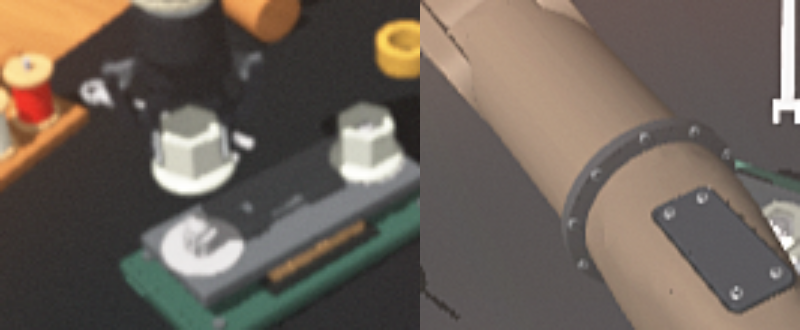

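```bash
cat >> h.py <<'E'
def mask(im,lo,box,s=8):
    u0,v0,u1,v1=box
    x=cv2.resize(im[v0:v1,u0:u1],None,fx=s,fy=s,interpolation=cv2.INTER_CUBIC).astype(int)
    m=((x.min(2)>lo)).astype(np.uint8)
    cs,_=cv2.findContours(m,cv2.RETR_EXTERNAL,cv2.CHAIN_APPROX_NONE)
    c=max(cs,key=cv2.contourArea)[:,0].astype(float)
    return (c+.5)/s-.5+[u0,v0]
E
python3 - <<'E'
from h import *
f=viewer.grab_frame("side"); s=st(); T=s["tcp_pos"]
img=f["img"]
cv2.imwrite("pics/n4.png",cv2.resize(img[185:255,235:300,::-1],None,fx=8,fy=8,interpolation=cv2.INTER_CUBIC))
for lo in (100,120,140):
    c=mask(img,lo,(245,190,285,228)); print(c.min(0),c.max(0))
    c=c[c[:,1]>212]; e=cv2.fitEllipse(np.float32(c)); print(e, plane(f,e[0],T[2]-.0331), T)
print(proj(f,[T-[0,0,.0331]]))
E
```

```text
[250.1875 194.8125] [279.3125 224.3125]
((264.59698486328125, 213.33135986328125), (21.454959869384766, 29.0900936126709), 76.207763671875) [0.56564313 0.2031271  0.17299869] [0.56410402 0.20690402 0.20609869]
[250.4375 195.6875] [279.0625 224.0625]
((264.57830810546875, 213.42230224609375), (20.793615341186523, 28.567737579345703), 76.44385528564453) [0.56545353 0.20344184 0.17299869] [0.56410402 0.20690402 0.20609869]
[250.6875 199.0625] [278.8125 223.9375]
((263.7413330078125, 215.8560028076172), (15.65374755859375, 26.64967155456543), 86.48243713378906) [0.56115855 0.21230623 0.17299869] [0.56410402 0.20690402 0.20609869]
[[264.15631253 214.32468966]]
```

View pics/n4.png

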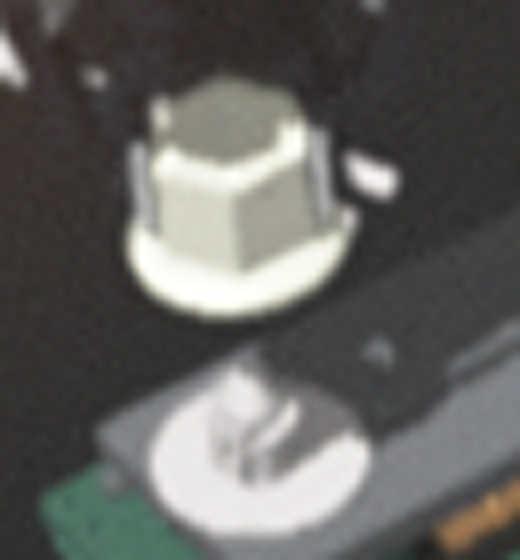

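```bash
python3 - <<'E'
from h import *
f=viewer.grab_frame("side"); s=st(); T=s["tcp_pos"]
print("cam",ray(f,(320,200))[0]); Rt=R.from_quat(s["tcp_rot"],scalar_first=True).as_matrix(); tz=Rt[:,2]
c=mask(f["img"],100,(245,190,285,228)); 
print("meas",c[c[:,1]>212].min(0),c[c[:,1]>212].max(0))
a=np.linspace(0,2*np.pi,361)
for o in (-.004,0,.004):
    P=np.vstack([np.c_[T[0]+o*tz[0]+.036*np.cos(a),T[1]+o*tz[1]+.036*np.sin(a),0*a+T[2]-.0371+h] for h in(0,.008)])
    p=proj(f,P); print(o,p.min(0),p.max(0))
E
```

```text
cam [-0.11965453  0.94551683  1.0472486 ]
meas [250.1875 212.0625] [279.1875 224.3125]
-0.004 [250.34828564 203.45012531] [277.66462772 223.5475472 ]
0 [250.35805943 204.39386232] [277.73835597 224.57672784]
0.004 [250.36787945 205.3419621 ] [277.81243061 225.61085457]
```

Emit:
step_arm:
  moves: "-1 0.0014 0.03 0 0 0 0;-1 0.0014 0.055 0 0 0 0;-1 0.0014 0.068 0 0 0 0;-1 0.0014 0.07 0 0 0 0;-1 0.0014 0.07 0 0 0 0"

```text
clock: 5.32
tcp_pos: [0.5651, 0.2089, 0.1361]
tcp_rot: [-0.663, 0.663, 0.245, -0.246]
wrist_force: [-0.3, 0.4, -3.2]
grip_width: 0.578
```

```bash
python3 - <<'E'
from h import *
f=viewer.grab_frame("side"); s=st(); print(s["tcp_pos"].round(4),s["wrist_force"].round(1))
cv2.imwrite("pics/n5.png",cv2.resize(f["img"][195:265,230:310,::-1],None,fx=8,fy=8,interpolation=cv2.INTER_CUBIC))
E
```

```text
[0.5656 0.2095 0.1371] [-0.1  0.2 -3.1]
```

View pics/n5.png

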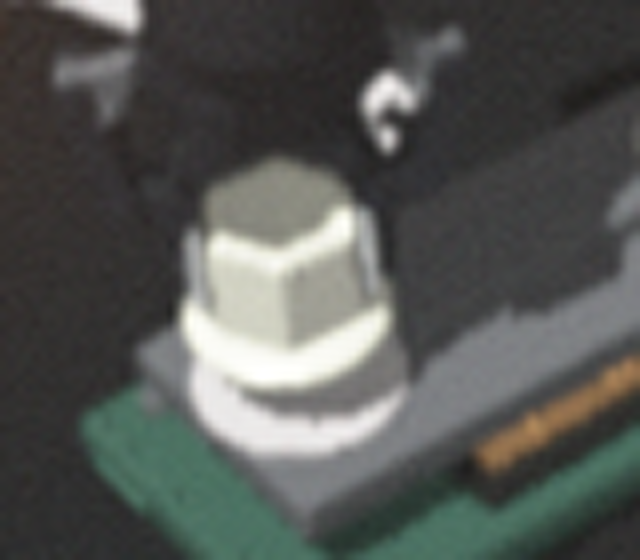

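Emit:
step_arm:
  moves: "-1 -0.0014 0.002 -0.0008 0 0 0;-1 -0.0014 0.004 -0.0008 0 0 0;-1 -0.0014 0.006 -0.0008 0 0 0;-1 -0.0014 0.008 -0.0008 0 0 0;-1 -0.0014 0.01 -0.0008 0 0 0;-1 -0.0014 0.011 -0.0008 0 0 0;-1 -0.0014 0.011 -0.0008 0 0 0"

```text
clock: 5.95
tcp_pos: [0.5646, 0.2082, 0.125]
tcp_rot: [0.663, -0.663, -0.246, 0.246]
wrist_force: [-0.1, 1.9, -4.3]
grip_width: 0.578
```

Emit:
step_arm:
  moves: "-1 0 0.001 0 0 0 0;-1 0 0.002 0 0 0 0;-1 0 0.002 0 0 0 0;-1 0 0.002 0 0 0 0"

```text
clock: 6.28
tcp_pos: [0.5647, 0.2082, 0.1232]
tcp_rot: [0.663, -0.663, -0.246, 0.246]
wrist_force: [-0.6, 2.9, -4.8]
grip_width: 0.577
```

Emit:
step_arm:
  moves: "-1 0 0.001 0 0 0 0;-1 0 0.002 0 0 0 0;-1 0 0.002 0 0 0 0;-1 0 0.002 0 0 0 0"

```text
clock: 6.62
tcp_pos: [0.5647, 0.2082, 0.1212]
tcp_rot: [0.663, -0.663, -0.246, 0.246]
wrist_force: [-0.8, 3.6, -4.9]
grip_width: 0.579
```

Emit:
step_arm:
  moves: "-1 0.001 0 0.0011 0 0 0;-1 0.001 0 0.0011 0 0 0;-1 0.001 0 0.0011 0 0 0"

```text
clock: 6.87
tcp_pos: [0.5651, 0.2088, 0.1212]
tcp_rot: [-0.663, 0.663, 0.246, -0.246]
wrist_force: [0.5, -0.5, -4.2]
grip_width: 0.576
```

Emit:
step_arm:
  moves: "-1 0 0.001 0 0 0 0;-1 0 0.002 0 0 0 0;-1 0 0.002 0 0 0 0"

```text
clock: 7.12
tcp_pos: [0.5648, 0.2091, 0.119]
tcp_rot: [-0.663, 0.663, 0.246, -0.246]
wrist_force: [-0.0, -0.7, -3.0]
grip_width: 0.574
```

Emit:
step_arm:
  moves: "-1 0 0.001 0 0 0 0;-1 0 0.001 0 0 0 0;-1 0 0.001 0 0 0 0"

```text
clock: 7.37
tcp_pos: [0.5648, 0.2093, 0.1182]
tcp_rot: [-0.663, 0.663, 0.246, -0.246]
wrist_force: [0.0, 0.5, -2.9]
grip_width: 0.576
```

Emit:
step_arm:
  moves: "-1 0 0.001 0 0 0 0;-1 0 0.001 0 0 0 0;-1 0 0.001 0 0 0 0"

```text
clock: 7.62
tcp_pos: [0.5648, 0.2094, 0.1172]
tcp_rot: [-0.663, 0.663, 0.246, -0.246]
wrist_force: [-0.5, -0.7, -4.5]
grip_width: 0.579
```

Emit:
step_arm:
  moves: "-1 0 0.001 0 0 0 0;-1 0 0.001 0 0 0 0;-1 0 0.001 0 0 0 0"

```text
clock: 7.87
tcp_pos: [0.5649, 0.2095, 0.1164]
tcp_rot: [-0.663, 0.663, 0.246, -0.246]
wrist_force: [-0.4, -0.3, -2.6]
grip_width: 0.575
```

Emit:
step_arm:
  moves: "-1 0 0.001 0 0 0 0;-1 0 0.001 0 0 0 0;-1 0 0.001 0 0 0 0"

```text
clock: 8.12
tcp_pos: [0.565, 0.2096, 0.1161]
tcp_rot: [-0.663, 0.663, 0.246, -0.245]
wrist_force: [-2.3, -1.1, 5.8]
grip_width: 0.579
```

Emit:
step_arm:
  moves: "-1 0 0.001 0 0 0 0;-1 0 0.001 0 0 0 0;-1 0 0.001 0 0 0 0"

```text
clock: 8.37
tcp_pos: [0.5651, 0.2096, 0.1159]
tcp_rot: [-0.663, 0.663, 0.246, -0.245]
wrist_force: [-3.6, -2.6, 13.2]
grip_width: 0.58
```

Emit:
step_arm:
  moves: "-1 0 -0.001 0 0 0 0;-1 0 -0.0012 0 0 -4 0;-1 0 -0.0015 0 0 -8 0;-1 0 -0.0017 0 0 -12 0;-1 0 -0.002 0 0 -15 0;-1 0 -0.002 0 0 -15 0"

```text
clock: 8.87
tcp_pos: [0.5645, 0.2098, 0.117]
tcp_rot: [0.625, -0.625, -0.331, 0.331]
wrist_force: [-3.7, -1.8, 7.7]
grip_width: 0.584
```

```bash
cat > s.py <<'E'
from h import *
s=st(); m=R.from_quat(s["tcp_rot"],scalar_first=True).as_matrix()
print(s["tcp_pos"].round(4),s["wrist_force"].round(1),s["ft_torque"].round(2),"yaw",np.degrees(np.arctan2(m[1,0],m[0,0])).round(1),s["joint_pos"].round(2),round(s["grip_width"]*85,1))
E
python3 s.py
```

```text
[0.5645 0.2098 0.117 ] [-3.7 -1.8  7.7] [-0.26  0.65 -0.09] yaw 55.9 [ 0.03  0.65 -0.72  1.74  0.52  0.95  0.08] 49.6
```

Emit:
step_arm:
  moves: "-1 -0.0005 -0.0003 0.0002 0 -5 0;-1 -0.0005 -0.0006 0.0002 0 -10 0;-1 -0.0005 -0.001 0.0002 0 -15 0;-1 -0.0005 -0.0013 0.0002 0 -20 0;-1 -0.0005 -0.0013 0.0002 0 -20 0"

```text
clock: 9.28
tcp_pos: [0.5643, 0.2093, 0.1184]
tcp_rot: [-0.557, 0.557, 0.435, -0.435]
wrist_force: [-2.3, -1.3, 7.1]
grip_width: 0.576
```

```bash
python3 s.py
```

```text
[0.5643 0.2093 0.1184] [-2.3 -1.3  7.1] [-0.39  0.46 -0.04] yaw 76.0 [ 0.08  0.68 -0.8   1.73  0.58  0.98  0.38] 48.9
```

Emit:
step_arm:
  moves: "-1 0 -0.0003 0 0 -5 0;-1 0 -0.0006 0 0 -10 0;-1 0 -0.001 0 0 -15 0;-1 0 -0.0013 0 0 -20 0;-1 0 -0.0013 0 0 -20 0"

```text
clock: 9.7
tcp_pos: [0.5643, 0.2091, 0.1197]
tcp_rot: [0.473, -0.473, -0.525, 0.525]
wrist_force: [-2.2, -2.3, 8.3]
grip_width: 0.578
```

Emit:
step_arm:
  moves: "-1 0 -0.0003 0 0 -5 0;-1 0 -0.0006 0 0 -10 0;-1 0 -0.0006 0 0 -10 0"

```text
clock: 9.95
tcp_pos: [0.5643, 0.209, 0.1203]
tcp_rot: [0.425, -0.426, -0.565, 0.565]
wrist_force: [-4.1, -3.8, 9.2]
grip_width: 0.577
```

```bash
python3 s.py
```

```text
[0.5643 0.209  0.1203] [-4.1 -3.8  9.2] [-0.86  0.7   0.05] yaw 106.0 [ 0.15  0.73 -0.93  1.73  0.67  1.04  0.83] 49.0
```

Emit:
step_arm:
  moves: "-1 -0.0003 -0.0003 0.0006 0 -5 0;-1 -0.0003 -0.0003 0.0006 0 -5 0;-1 -0.0003 -0.0003 0.0006 0 -5 0"

```text
clock: 10.2
tcp_pos: [0.564, 0.2089, 0.1206]
tcp_rot: [-0.402, 0.402, 0.582, -0.582]
wrist_force: [-2.7, -1.0, 6.4]
grip_width: 0.579
```

Emit:
step_arm:
  moves: "-1 0 -0.0003 0 0 -5 0;-1 0 -0.0003 0 0 -5 0;-1 0 -0.0003 0 0 -5 0"

```text
clock: 10.45
tcp_pos: [0.5641, 0.2087, 0.1209]
tcp_rot: [-0.376, 0.377, 0.599, -0.599]
wrist_force: [-2.5, -2.1, 6.3]
grip_width: 0.579
```

Emit:
step_arm:
  moves: "-1 0 -0.0002 0 0 -4 0;-1 0 -0.0002 0 0 -4 0;-1 0 -0.0002 0 0 -4 0"

```text
clock: 10.7
tcp_pos: [0.5639, 0.2088, 0.121]
tcp_rot: [-0.355, 0.355, 0.611, -0.611]
wrist_force: [-2.7, -0.8, 6.3]
grip_width: 0.581
```

Emit:
step_arm:
  moves: "-1 0 0 0 0 -4 0;-1 0 0 0 0 -4 0;-1 0 0 0 0 -4 0"

```text
clock: 10.95
tcp_pos: [0.5636, 0.2089, 0.1209]
tcp_rot: [0.334, -0.334, -0.623, 0.623]
wrist_force: [-4.2, -2.0, 6.2]
grip_width: 0.58
```

Emit:
step_arm:
  moves: "-1 0 0 0 0 -4 0;-1 0 0 0 0 -4 0;-1 0 0 0 0 -4 0"

```text
clock: 11.2
tcp_pos: [0.5635, 0.2086, 0.121]
tcp_rot: [0.312, -0.312, -0.634, 0.635]
wrist_force: [-4.5, -3.0, 8.0]
grip_width: 0.58
```

Emit:
step_arm:
  moves: "-1 0 0 0 0 -4 0;-1 0 0 0 0 -4 0;-1 0 0 0 0 -4 0"

```text
clock: 11.45
tcp_pos: [0.5638, 0.2073, 0.1198]
tcp_rot: [0.29, -0.29, -0.644, 0.646]
wrist_force: [-1.7, -4.4, 0.4]
grip_width: 0.58
```

Emit:
step_arm:
  moves: "-1 0 0 0 0 -4 0;-1 0 0 0 0 -4 0;-1 0 0 0 0 -4 0"

```text
clock: 11.7
tcp_pos: [0.5639, 0.2081, 0.1198]
tcp_rot: [0.268, -0.268, -0.654, 0.655]
wrist_force: [-0.5, -2.8, -2.8]
grip_width: 0.582
```

```bash
python3 s.py
```

```text
[0.5639 0.2081 0.1198] [-0.5 -2.8 -2.8] [-0.59  0.07  0.07] yaw 135.5 [ 0.21  0.78 -1.04  1.72  0.76  1.09  1.28] 49.5
```

Emit:
step_arm:
  moves: "-1 0 0.001 0 0 0 0;-1 0 0.002 0 0 0 0;-1 0 0.003 0 0 0 0;-1 0 0.003 0 0 0 0"

```text
clock: 12.03
tcp_pos: [0.564, 0.2084, 0.1169]
tcp_rot: [0.267, -0.267, -0.655, 0.655]
wrist_force: [0.5, -2.5, -6.2]
grip_width: 0.574
```

```bash
python3 s.py
```

```text
[0.564  0.2084 0.1169] [ 0.5 -2.5 -6.2] [-0.46 -0.3   0.03] yaw 135.6 [ 0.21  0.79 -1.04  1.73  0.76  1.09  1.28] 48.8
```

Emit:
step_arm:
  moves: "-1 0 0.001 0 0 0 0;-1 0 0.002 0 0 0 0;-1 0 0.003 0 0 0 0;-1 0 0.003 0 0 0 0"

```text
clock: 12.37
tcp_pos: [0.5639, 0.2085, 0.1145]
tcp_rot: [0.267, -0.267, -0.655, 0.655]
wrist_force: [-1.5, -4.1, 3.2]
grip_width: 0.577
```

Emit:
step_arm:
  moves: "-1 0 0.001 0 0 0 0;-1 0 0.001 0 0 0 0;-1 0 0.001 0 0 0 0;-1 0 0.001 0 0 0 0"

```text
clock: 12.7
tcp_pos: [0.5639, 0.2086, 0.1143]
tcp_rot: [0.267, -0.267, -0.655, 0.655]
wrist_force: [-3.8, -7.2, 9.6]
grip_width: 0.581
```

```bash
python3 s.py
```

```text
[0.5639 0.2086 0.1143] [-3.8 -7.2  9.6] [-1.56  0.69 -0.02] yaw 135.7 [ 0.2   0.79 -1.04  1.73  0.76  1.09  1.28] 49.4
```

Emit:
step_arm:
  moves: "-1 -0.0002 0 0.0009 0 5 0;-1 -0.0002 0.0003 0.0009 0 10 0;-1 -0.0002 0.0006 0.0009 0 15 0;-1 -0.0002 0.0009 0.0009 0 20 0;-1 -0.0002 0.0009 0.0009 0 20 0"

```text
clock: 13.12
tcp_pos: [0.5638, 0.2087, 0.1132]
tcp_rot: [-0.377, 0.378, 0.598, -0.597]
wrist_force: [-1.1, -2.6, 3.1]
grip_width: 0.583
```

```bash
python3 s.py
```

```text
[0.5638 0.2087 0.1132] [-1.1 -2.6  3.1] [-0.48  0.05 -0.02] yaw 115.4 [ 0.17  0.75 -0.96  1.73  0.71  1.04  0.97] 49.5
```

Emit:
step_arm:
  moves: "-1 0 0.0003 0 0 5 0;-1 0 0.0006 0 0 10 0;-1 0 0.001 0 0 15 0;-1 0 0.0013 0 0 20 0;-1 0 0.0017 0 0 25 0;-1 0 0.002 0 0 30 0;-1 0 0.0023 0 0 35 0;-1 0 0.0027 0 0 40 0;-1 0 0.0027 0 0 40 0"

```text
clock: 13.87
tcp_pos: [0.5638, 0.2096, 0.1106]
tcp_rot: [0.559, -0.558, -0.435, 0.433]
wrist_force: [-0.5, 1.5, 4.1]
grip_width: 0.576
```

```bash
python3 s.py
```

```text
[0.5638 0.2096 0.1106] [-0.5  1.5  4.1] [0.1  0.01 0.01] yaw 75.7 [ 0.08  0.69 -0.8   1.74  0.59  0.96  0.37] 48.9
```

Emit:
step_arm:
  moves: "-1 0 0.0003 0 0 5 0;-1 0 0.0006 0 0 10 0;-1 0 0.001 0 0 15 0;-1 0 0.0013 0 0 20 0;-1 0 0.0017 0 0 25 0;-1 0 0.002 0 0 30 0;-1 0 0.0023 0 0 35 0;-1 0 0.0027 0 0 40 0;-1 0 0.0027 0 0 40 0"

```text
clock: 14.62
tcp_pos: [0.5638, 0.2095, 0.1079]
tcp_rot: [0.673, -0.673, -0.218, 0.216]
wrist_force: [0.4, 0.0, 6.7]
grip_width: 0.577
```

```bash
python3 s.py
```

```text
[0.5638 0.2095 0.1079] [0.4 0.  6.7] [ 0.22  0.04 -0.13] yaw 35.7 [-0.02  0.64 -0.62  1.75  0.46  0.9  -0.22] 49.1
```

Emit:
step_arm:
  moves: "-1 0 0.0003 0 0 5 0;-1 0 0.0006 0 0 10 0;-1 0 0.001 0 0 15 0;-1 0 0.0013 0 0 20 0;-1 0 0.0013 0 0 20 0"

```text
clock: 15.03
tcp_pos: [0.5636, 0.2105, 0.1067]
tcp_rot: [0.701, -0.699, -0.098, 0.096]
wrist_force: [-0.9, 1.9, 6.2]
grip_width: 0.582
```

```bash
python3 s.py
```

```text
[0.5636 0.2105 0.1067] [-0.9  1.9  6.2] [0.71 0.02 0.07] yaw 15.8 [-0.08  0.62 -0.54  1.76  0.4   0.87 -0.52] 49.5
```

Emit:
step_arm:
  moves: "-1 0 0.0003 0 0 5 0;-1 0 0.0006 0 0 10 0;-1 0 0.001 0 0 15 0;-1 0 0.0013 0 0 20 0;-1 0 0.0013 0 0 20 0"

```text
clock: 15.45
tcp_pos: [0.5639, 0.2105, 0.1054]
tcp_rot: [0.708, -0.705, 0.025, -0.027]
wrist_force: [0.6, 1.8, 6.7]
grip_width: 0.58
```

```bash
python3 s.py
```

```text
[0.5639 0.2105 0.1054] [0.6 1.8 6.7] [ 0.73 -0.22 -0.01] yaw -4.2 [-0.14  0.6  -0.45  1.77  0.33  0.85 -0.81] 49.3
```

Emit:
step_arm:
  moves: "-1 0 0.0003 0 0 5 0;-1 0 0.0006 0 0 10 0;-1 0 0.001 0 0 15 0;-1 0 0.001 0 0 15 0"

```text
clock: 15.78
tcp_pos: [0.5641, 0.2099, 0.1045]
tcp_rot: [0.698, -0.696, 0.118, -0.119]
wrist_force: [0.9, 1.4, 9.6]
grip_width: 0.578
```

```bash
python3 s.py
```

```text
[0.5641 0.2099 0.1045] [0.9 1.4 9.6] [ 0.4   0.14 -0.17] yaw -19.3 [-0.18  0.59 -0.38  1.77  0.28  0.83 -1.03] 49.1
```

Emit:
step_arm:
  moves: "-1 0 0.0003 0 0 5 0;-1 0 0.0006 0 0 10 0;-1 0 0.0006 0 0 10 0;-1 0 0.0006 0 0 10 0"

```text
clock: 16.12
tcp_pos: [0.5644, 0.2097, 0.1041]
tcp_rot: [0.686, -0.684, 0.176, -0.178]
wrist_force: [1.1, 1.6, 9.5]
grip_width: 0.582
```

```bash
python3 s.py
```

```text
[0.5644 0.2097 0.1041] [1.1 1.6 9.5] [ 0.15  0.15 -0.17] yaw -29.0 [-0.21  0.58 -0.33  1.77  0.25  0.82 -1.17] 49.4
```

Emit:
step_arm:
  moves: "-1 0 0 0 0 5 0;-1 0 0.0003 0 0 10 0;-1 0 0.0003 0 0 10 0;-1 0 0.0003 0 0 10 0"

```text
clock: 16.45
tcp_pos: [0.5647, 0.2096, 0.1038]
tcp_rot: [0.668, -0.665, 0.235, -0.237]
wrist_force: [2.2, 1.4, 9.7]
grip_width: 0.576
```

```bash
python3 s.py
```

```text
[0.5647 0.2096 0.1038] [2.2 1.4 9.7] [-0.01 -0.02 -0.14] yaw -39.0 [-0.24  0.58 -0.29  1.78  0.21  0.82 -1.32] 48.9
```

Emit:
step_arm:
  moves: "-1 0 0 0 0 5 0;-1 0 0 0 0 10 0;-1 0 0 0 0 10 0;-1 0 0 0 0 10 0"

```text
clock: 16.78
tcp_pos: [0.565, 0.2093, 0.1037]
tcp_rot: [0.645, -0.642, 0.292, -0.294]
wrist_force: [2.9, -0.1, 7.6]
grip_width: 0.579
```

```bash
python3 s.py
```

```text
[0.565  0.2093 0.1037] [ 2.9 -0.1  7.6] [-0.1  -0.37 -0.18] yaw -49.0 [-0.28  0.57 -0.24  1.78  0.18  0.81 -1.46] 49.2
```

Emit:
step_arm:
  moves: "-1 0 0 0 0 4 0;-1 0 0 0 0 8 0;-1 0 0 0 0 8 0;-1 0 0 0 0 8 0"

```text
clock: 17.12
tcp_pos: [0.5658, 0.2093, 0.1036]
tcp_rot: [0.623, -0.62, 0.336, -0.339]
wrist_force: [6.3, 0.4, 4.8]
grip_width: 0.579
```

```bash
python3 s.py
```

```text
[0.5658 0.2093 0.1036] [6.3 0.4 4.8] [-0.04 -1.07 -0.11] yaw -57.0 [-0.3   0.57 -0.2   1.78  0.15  0.8  -1.57] 49.2
```

Emit:
step_arm:
  moves: "-1 0 0 0 0 4 0;-1 0 0 0 0 7 0;-1 0 0 0 0 7 0;-1 0 0 0 0 7 0"

```text
clock: 17.45
tcp_pos: [0.5662, 0.2091, 0.1033]
tcp_rot: [0.601, -0.598, 0.374, -0.376]
wrist_force: [8.5, 0.6, 0.3]
grip_width: 0.575
```

```bash
python3 s.py
```

```text
[0.5662 0.2091 0.1033] [8.5 0.6 0.3] [-0.26 -1.7  -0.37] yaw -64.0 [-0.32  0.57 -0.17  1.78  0.13  0.8  -1.68] 48.9
```

Emit:
step_arm:
  moves: "-1 0.0004 0 0.0009 0 0 0;-1 0.0004 0 0.0009 0 3 0;-1 0.0004 0 0.0009 0 3 0;-1 0.0004 0 0.0009 0 3 0"

```text
clock: 17.78
tcp_pos: [0.5665, 0.209, 0.1032]
tcp_rot: [0.591, -0.588, 0.39, -0.391]
wrist_force: [6.5, 0.7, 1.7]
grip_width: 0.576
```

```bash
python3 s.py
```

```text
[0.5665 0.209  0.1032] [6.5 0.7 1.7] [-0.45 -1.33 -0.36] yaw -67.0 [-0.33  0.57 -0.16  1.78  0.12  0.8  -1.72] 49.0
```

Emit:
step_arm:
  moves: "-1 0.0003 0 0.0006 0 2 0;-1 0.0003 0 0.0006 0 4 0;-1 0.0003 0 0.0006 0 4 0;-1 0.0003 0 0.0006 0 4 0"

```text
clock: 18.12
tcp_pos: [0.5667, 0.2089, 0.103]
tcp_rot: [0.577, -0.575, 0.41, -0.411]
wrist_force: [5.2, 1.9, 1.5]
grip_width: 0.579
```

```bash
python3 s.py
```

```text
[0.5667 0.2089 0.103 ] [5.2 1.9 1.5] [-0.66 -1.22 -0.11] yaw -71.0 [-0.35  0.57 -0.14  1.78  0.1   0.8  -1.77] 49.2
```

Emit:
step_arm:
  moves: "-1 0 0 0 0 3 0;-1 0 0.0002 0 0 6 0;-1 0 0.0002 0 0 6 0;-1 0 0.0002 0 0 6 0"

```text
clock: 18.45
tcp_pos: [0.5669, 0.2087, 0.1027]
tcp_rot: [0.554, -0.552, 0.44, -0.441]
wrist_force: [6.9, 1.8, 0.2]
grip_width: 0.58
```

```bash
python3 s.py
```

```text
[0.5669 0.2087 0.1027] [6.9 1.8 0.2] [-0.97 -1.34 -0.5 ] yaw -77.0 [-0.36  0.56 -0.11  1.78  0.08  0.79 -1.86] 49.3
```

Emit:
step_arm:
  moves: "-1 0 0 0 0 3 0;-1 0 0.0002 0 0 6 0;-1 0 0.0002 0 0 6 0;-1 0 0.0002 0 0 6 0"

```text
clock: 18.78
tcp_pos: [0.5667, 0.2085, 0.1024]
tcp_rot: [0.531, -0.529, 0.468, -0.469]
wrist_force: [7.1, 0.7, 1.6]
grip_width: 0.58
```

```bash
python3 s.py
```

```text
[0.5667 0.2085 0.1024] [7.1 0.7 1.6] [-0.99 -1.18 -0.06] yaw -83.0 [-0.38  0.56 -0.08  1.79  0.06  0.79 -1.95] 49.3
```

```bash
python3 - <<'E'
from h import *
a=[]
for i in range(6):
    f=viewer.grab_frame("side"); s=st(); a.append(np.r_[s["wrist_force"],s["ft_torque"],s["tcp_pos"][2]])
print(np.round(a,4)); 
cv2.imwrite("pics/n6.png",cv2.resize(f["img"][195:275,230:350,::-1],None,fx=6,fy=6,interpolation=cv2.INTER_CUBIC))
E
```

```text
[[ 6.8407  1.265   0.8798 -0.9857 -1.1941 -0.1655  0.1025]
 [ 6.7437  1.1481  1.1682 -0.982  -1.2468 -0.0989  0.1024]
 [ 6.135   0.2616  1.7039 -0.9477 -1.1522 -0.0547  0.1025]
 [ 6.6087  0.4386  0.6338 -0.9862 -1.2323 -0.118   0.1025]
 [ 6.8047  1.3074  1.0893 -0.9767 -1.1799 -0.0402  0.1025]
 [ 6.3814  0.5317  1.3328 -1.0015 -1.2318 -0.0978  0.1025]]
```

View pics/n6.png

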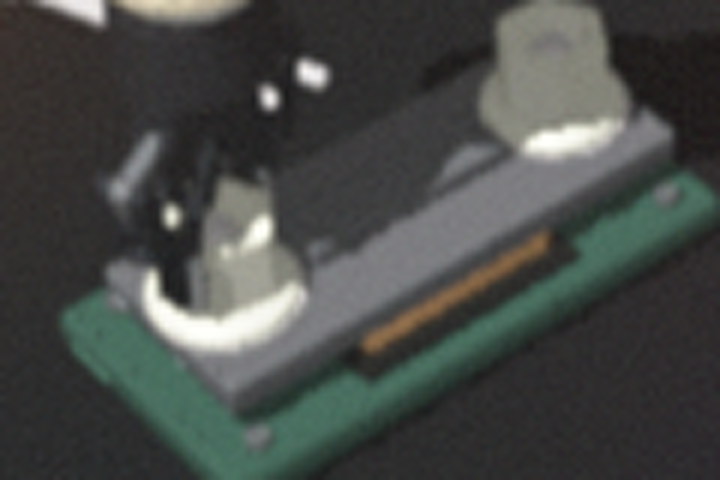

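Emit:
step_arm:
  moves: "-1 0 0 0.0008 0 3 0;-1 0 0 0.0008 0 5 0;-1 0 0 0.0008 0 5 0;-1 0 0 0.0008 0 5 0"

```text
clock: 19.42
tcp_pos: [0.5669, 0.2084, 0.1023]
tcp_rot: [0.509, -0.508, 0.49, -0.491]
wrist_force: [5.3, -0.6, 2.5]
grip_width: 0.577
```

```bash
cat >s2.py <<'E'
from h import *
a=[]
for i in range(4):
    f=viewer.grab_frame("side"); s=st(); a.append(np.r_[s["wrist_force"],s["ft_torque"],s["tcp_pos"]])
print(np.mean(a,0).round(4)); exec(open("s.py").read())
E
python3 s2.py
```

```text
[ 5.3268 -0.3492  1.9941 -1.2769 -0.9907  0.9261  0.5669  0.2084  0.1023]
[0.5669 0.2084 0.1023] [ 5.5 -0.5  1.5] [-1.3  -0.95  0.94] yaw -87.9 [-0.4   0.56 -0.06  1.79  0.05  0.79 -2.02] 49.4
```

Emit:
step_arm:
  moves: "-1 0 0 0 0 3 0;-1 0 0 0 0 5 0;-1 0 0 0 0 5 0;-1 0 0 0 0 5 0"

```text
clock: 19.95
tcp_pos: [0.5667, 0.2083, 0.1021]
tcp_rot: [-0.487, 0.487, -0.512, 0.513]
wrist_force: [6.0, -0.4, -0.0]
grip_width: 0.578
```

```bash
python3 s2.py
```

```text
[ 5.5002 -0.659   0.3484 -1.0902 -0.8992  1.1284  0.5667  0.2083  0.102 ]
[0.5667 0.2083 0.102 ] [ 5.5 -0.4  0.4] [-1.08 -0.89  1.13] yaw -92.9 [-0.42  0.56 -0.04  1.79  0.03  0.79 -2.09] 49.5
```

Emit:
step_arm:
  moves: "-1 0 0 0 0 -2 0;0.3 0 0 0 0 -2 0;0.5 0 0 0 0 -2 0;0.6 0 0 0 0 -2 0;0.6 0 0 0 0 -2 0;0.6 0 0 0 0 -2 0"

```text
clock: 20.65
tcp_pos: [0.5656, 0.2081, 0.1019]
tcp_rot: [0.494, -0.494, 0.506, -0.506]
wrist_force: [0.5, 0.3, -0.2]
grip_width: 0.802
```

```bash
python3 s2.py; python3 - <<'E'
from h import *
f=viewer.grab_frame("side")
cv2.imwrite("pics/n7.png",cv2.resize(f["img"][195:275,230:350,::-1],None,fx=6,fy=6,interpolation=cv2.INTER_CUBIC))
E
```

```text
[ 0.2303 -0.2503  0.254  -0.0015 -0.0022 -0.0032  0.5657  0.2081  0.102 ]
[0.5658 0.208  0.1021] [ 0.8 -0.8  0.2] [-0.05  0.    0.02] yaw -91.3 [-0.41  0.56 -0.04  1.79  0.03  0.79 -2.06] 68.2
```

View pics/n7.png

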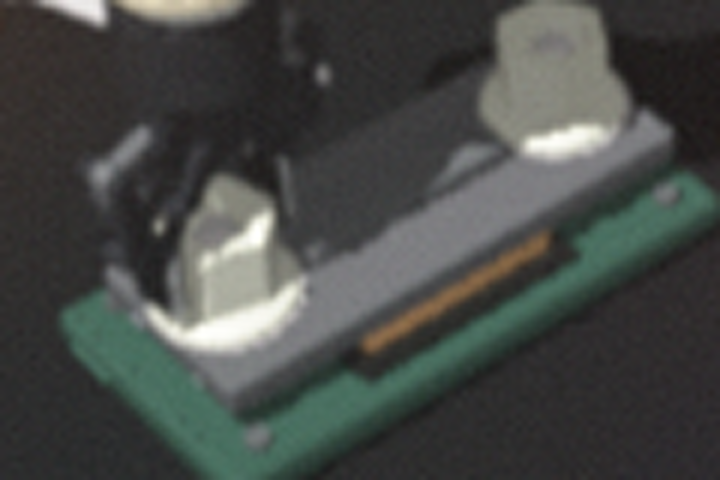

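Released, no contact force. Lift straight up and look.

Emit:
step_arm:
  moves: "0.6 0 -0.01 0 0 0 0;0.6 0 -0.03 0 0 0 0;0.6 0 -0.06 0 0 0 0;0.6 0 -0.1 0 0 0 0;0.6 0 -0.14 0 0 0 0;0.6 0 -0.17 -0.03 0 0 0;0.6 0 -0.17 -0.07 0 0 0;0.6 0 -0.17 -0.11 0 0 0;0.6 0 -0.17 -0.15 0 0 0;0.6 0 -0.17 -0.15 0 0 0;0.6 0 -0.17 -0.15 0 0 0"

```text
clock: 21.82
tcp_pos: [0.4139, 0.2116, 0.2733]
tcp_rot: [-0.495, 0.494, -0.505, 0.505]
wrist_force: [0.9, 0.4, -0.5]
grip_width: 0.803
```

```bash
python3 s.py; python3 - <<'E'
from h import *
f=viewer.grab_frame("side");g=viewer.grab_frame("top")
cv2.imwrite("pics/s8.png",f["img"][:,:,::-1]);cv2.imwrite("pics/t8.png",g["img"][:,:,::-1])
cv2.imwrite("pics/n8.png",np.hstack([cv2.resize(f["img"][195:275,230:350,::-1],(450,300),interpolation=cv2.INTER_CUBIC),cv2.resize(g["img"][165:255,220:330,::-1],(350,300),interpolation=cv2.INTER_CUBIC)]))
E
```

```text
[0.4139 0.2116 0.2733] [ 0.9  0.4 -0.5] [-0.04 -0.05 -0.08] yaw -91.2 [-0.5   0.16 -0.1   1.92  0.02  1.06 -2.2 ] 68.2
```

View pics/n8.png

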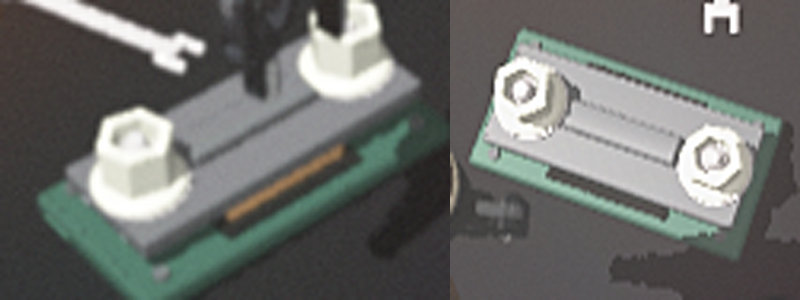

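View pics/s8.png

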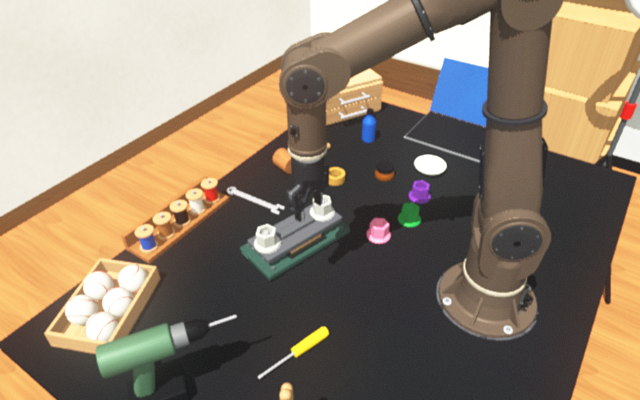

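```bash
python3 - <<'E'
import cv2,numpy as np
from h import *
a=cv2.imread("pics/side0.png");b=cv2.imread("pics/s8.png")
A=cv2.resize(a[215:275,235:315],None,fx=5,fy=5,interpolation=cv2.INTER_CUBIC);B=cv2.resize(b[215:275,235:315],None,fx=5,fy=5,interpolation=cv2.INTER_CUBIC)
cv2.imwrite("pics/cmp.png",np.hstack([A,B]))
# vertical shift of platen edge vs base edge per column
ga=cv2.cvtColor(a,6).astype(np.float32);gb=cv2.cvtColor(b,6).astype(np.float32)
for box in ((246,236,258,268),(256,250,272,266),(322,216,336,236)):
    u0,v0,u1,v1=box; best=[]
    pa=ga[v0:v1,u0:u1]; pb=gb[v0:v1,u0:u1]
    print(box,cv2.phaseCorrelate(pa-pa.mean(),pb-pb.mean(),cv2.createHanningWindow((u1-u0,v1-v0),cv2.CV_32F)))
f=viewer.grab_frame("side");g=viewer.grab_frame("top")
P=np.array([.566,.208,.0]); 
for z in (.066,.070): print(z,proj(f,[[.566,.208,z]]))
E
```

```text
(246, 236, 258, 268) ((-0.009723771519429825, 0.37905002226848694), 0.5690104070430001)
(256, 250, 272, 266) ((0.04169370655295879, 0.038180779071271154), 1.13740773499012)
(322, 216, 336, 236) ((0.6631005594985444, 0.25753664995723646), 1.1411108289162317)
0.066 [[266.40044826 243.07445868]]
0.07 [[266.29135797 242.04825016]]
```

View pics/cmp.png

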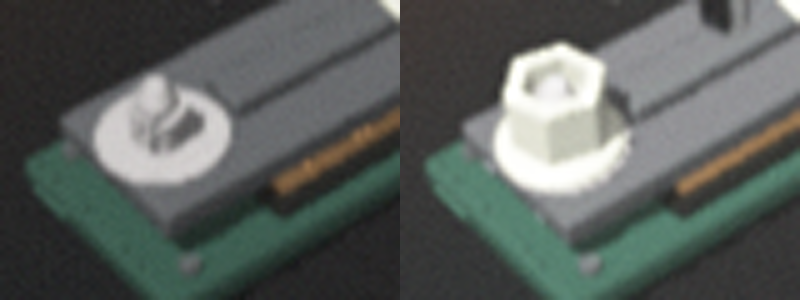

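```bash
python3 - <<'E'
from h import *
a=cv2.imread("pics/side0.png")[:,:,1].astype(float);b=cv2.imread("pics/s8.png")[:,:,1].astype(float)
up=lambda im,u0,u1,v0,v1: cv2.resize(im[v0:v1,u0:u1],(u1-u0,(v1-v0)*20),interpolation=cv2.INTER_CUBIC)
for (u0,u1,v0,v1,n) in ((250,255,232,250,"platen top-left rear edge"),(276,288,250,262,"platen front lower"),(249,252,244,262,"x")):
    for u in range(u0,u1,2):
        print(n,u,a[v0:v1,u].astype(int),b[v0:v1,u].astype(int))
f=viewer.grab_frame("side")
for z in (.1083,.1123,.1163): print(z,proj(f,[[.566,.208,z]]))
E
```

```text
platen top-left rear edge 250 [ 38  40  40  47  77  99 108 109 109 102  92  80  85  85  85  87  93  96] [ 58  57  58  59  57  75 119 142 148 148 145 136 116 105 108 119 128 130]
platen top-left rear edge 252 [ 40  38  50  77  98 105 109 107 105 106 107 102  89  82  76  88  90  95] [ 60  59  54  60  76 114 141 143 146 143 145 147 148 131 122 141 146 135]
platen top-left rear edge 254 [ 38  47  82 102 104 109 120 140 166 185 192 189 178 152 129 101  83  89] [ 56  60  62  87 116 140 152 172 200 227 239 246 243 237 223 188 152 123]
platen front lower 276 [110 108 107 102  87  67  60  58  48  47  48  47] [190 162 148 149 145 134 109  91  84  79  69  70]
platen front lower 278 [102 104  97  82  69  55  59  52  48  47  47  52] [141 146 146 145 131 105  89  81  81  71  69  67]
platen front lower 280 [107  96  83  67  57  54  51  48  45  45  58  75] [146 151 140 122 102  88  80  74  69  69  83 107]
platen front lower 282 [96 78 67 59 52 49 50 48 48 56 81 96] [147 142 122  96  86  79  75  64  69  86 114 124]
platen front lower 284 [79 61 58 51 49 49 45 53 72 90 94 96] [141 115  95  85  82  76  69  67  88 113 126 130]
platen front lower 286 [60 58 51 35 36 38 51 72 89 97 94 94] [109  88  78  67  60  62  70  84 113 126 131 129]
x 249 [93 90 89 89 94 95 92 94 96 95 96 96 91 89 78 67 52 44] [110 110 115 120 129 133 132 133 129 132 129 133 127 121 106  91  75  61]
x 251 [80 73 83 89 94 93 94 93 97 91 93 91 95 90 92 83 76 68] [134 115 114 128 133 128 132 131 130 128 128 130 129 126 129 120 108  96]
0.1083 [[265.22664553 232.03253802]]
0.1123 [[265.11329697 230.96627207]]
0.1163 [[264.99953287 229.89609729]]
```

```bash
python3 -c "
from plant import robot
print(robot.hand_in())"
```

```text
the job is handed in; nothing more can be done
None
```

The zinc flange nut is threaded on the bare stud, snug against the level platen and let go. I handed the job in at about 22 s of the 64 s allowed; no verdict was reported.

**What I did:** I gripped the nut across two flats (49.5 mm opening, 50 mm expected). I set it on the stud with at most about 17 N of contact before the drop. I backed it off about 95° anticlockwise, and it climbed to about 2 mm below the tip. The contact force then fell away and the nut dropped in. I turned it clockwise about 228°, backed the wrist off 2°, and opened the gripper.

**Last checks:**
- **Snug:** the turning torque jumped from about 0.1 to 0.9–1.1 N m over the last 10°. That is firmer than the 0.4 N m hand-snug figure. The 1.13 N m peak slightly passed 1 N m, so I stopped there.
- **Platen:** its edge at that end sits about 1.3–1.5 pixels lower in the side view, and 4 mm should be about 1 pixel, so it is down.
- **Nut:** it stands upright on the stud in both pictures.
- **Gripper:** the wrist force was about zero after release, and the arm is clear.
- **Bystanders:** no bystander was touched. The later side view shows them where they were, except the mallet, which the arm partly hides.

**What disagreed:**
- **Nut height:** the gripper's own position put the nut's middle about 21 mm below the tip, against the 19.7 mm expected. I put this down to the nut slipping about 1 mm in the grip. A rough reading of the side picture put the nut's top about 4 mm higher than expected, which is about one pixel.
- **Nut position:** before the grasp, the flange and hexagon measurements differed by about 5 mm, which the closing jaws took up.

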